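# Set up a drying tray for a temperature mapping run

### The job

Set up the white drying tray for a temperature mapping run: stand the perforated steel drum upright in the middle of the tray and lay the disc logger flat, centred on top of it; lay the box-shaped humidity logger flat on the tray floor midway between the drum and the label holder, in line with both; and press the tube logger, lying level, down into the sprung clip on the tray's other end until it clicks fully home, either way round. Leave the jar, the wrench and the castor where they are.

Things in the scene. Friction and masses are not known exactly. Their poses are not given: they have to be found in the camera images.
- tray: white moulded drying tray, 265 (its x) by 325 (its y) mm, fixed; perforated floor, upper face 6 mm above the table; rim 20 mm high, 4 mm thick, corners 28 mm high. Origin: centre of its underside, on the table; z up; yaw within 0.2 rad. It is left or right of the robot's middle, the bench mat on the other side; clip and label holder sit on its short ends, either way round
- clip: sprung clip on a short end rim, 160.5 mm from tray centre, fixed. Origin: at table level under it. The tube lies along its x; home: axis 44 mm above table, y = 0. Two jaw pairs at x = +-32 mm, 54 mm free between them for fingers (only a 16 mm bar, top at 26 mm); cheeks 20 mm apart, lips flared to 40 mm, tops at 67 mm. 4 sprung balls (about 8 N to pass) hold the tube; unclicked it rests 13 mm high
- holder: label holder: a steel frame with a blank paper card, 90 mm long (along the tray's x), 6 mm thick, top 70 mm above the table, astride the middle of the tray's other short end rim (the end without the clip), fixed. Origin: on the table plane below the middle of that rim, 160.5 mm from the tray's centre
- drum: perforated stainless drum with a flat top, 44 mm diameter, 40 mm high, loose, about 140 g. Origin: centre of its underside; z is its axis. At the start upright on the blue bench mat (fixed, 4 mm thick)
- disc: disc logger: flat steel puck with a black cap, 38 mm diameter, 16 mm high, loose, about 80 g. Origin: centre of its underside; z is its axis. At the start flat on the bench mat
- box_logger: box-shaped grey humidity logger, 62 (x) by 28 (y) by 22 (z) mm, loose, about 70 g. Origin: centre of its underside; z up, any yaw. At the start flat on the bench mat
- tube: tube logger: steel tube 18 mm in diameter along its x axis, with black 20 mm square end caps (each 10 mm long, 112 mm over the caps, 92 mm of bare tube between them) and a 12 mm thin stem on one end, loose, about 110 g. Origin: on the axis, at mid-length. At the start it lies on the bench mat, axis 14 mm above the table
- jar: bystander: closed jar, 52 mm diameter, 70 mm high, at the back of the bench mat. Origin: centre of its underside
- wrench: bystander: steel wrench 150 mm long lying at the back of the bench mat. Origin: at its middle, underside
- castor: bystander: spare trolley castor standing on its 95 by 70 mm plate, 104 mm high, behind tray and mat. Origin: centre of its underside
There are look-alikes about, which are no part of the job. Of the things that look like the box_logger, take the one that is farthest from the robot's base at the start.

How it is judged:
By the outcome, as a careful person would: the job done as asked, in the order asked, and still so for the second after the job is handed in, with the robot touching nothing.
It also fails if it takes over 109 s, if anything falls off the work surface, if the arm or the gripper's body presses on something with over 40 N, if the wrist force passes 120 N, or if a joint passes its speed limit or range.

### The arm

A 6-joint arm with a two-finger parallel gripper is mounted at the origin on the work surface. World frame = base frame: x ahead of the robot, y to its left, z up, the work surface at z = 0. Lengths are in m, angles in rad, forces in N, time in s.
With the tool pointing down it reaches from about 0.275 to 0.85 m from the base axis. Payload 19 kg.
Tool frame: the origin (TCP) lies on the centre line of the jaws, within the pads' length; the fingertips stand 22 mm ahead of it and the grasp point (between the pads) lies 3 mm ahead of it (ctrl.tip_extent is the distance from the TCP to the fingertips, in m); z points along the fingers, y is the line along which they close (so a half turn about z gives the same grasp; the last joint's range is limited). The gripper opens to 85 mm and grips with 20 to 120 N. Pads are 22 mm wide; open, the fingers measure 114 mm over their backs; the gripper's body (76 mm by 85 mm) begins 54 mm behind the grasp point. The pads swing forward as they close: fully open they stand 13 mm farther back than shut.
Start: joints at [-1.415, 0.15, 1.437, -0, 1.554, -0.134], TCP at [0.164, -0.551, 0.253] pointing down, gripper open.
Joint ranges: [-2.8, 2.8], [-0.68, 2.1], [0.12, 2.68], [-1.39, 4.53], [0.16, 2.79], [-2.81, 2.81]. Speed limits (rad/s): [1.89, 1.89, 2.22, 3.01, 3.01, 3.01].

### API

Orientations are given as [roll, pitch, yaw] about the fixed x, y, z axes, in that order (R = Rz(yaw) Ry(pitch) Rx(roll)).
In Python, from station import monitor, vision, order, ctrl gives the robot as it stands.
- The arm moves only by the tool servo_tool, never from a script. Its argument "steps" is a list of rows, each a list of 7 numbers: the shift along the tool's x, y, z in cm, then the turn, a rotation vector about the tool's x, y, z in rad, then the opening, from 0 (shut) to 1 (fully open). In form: [[tx, ty, tz, ax, ay, az, jaw], ...]. A call has exactly 5 rows; each row shifts and turns the commanded pose from where the row before left it, along the tool's axes as they then stand; what a row does not reach is not made up. A row lasts 1/12 s, in which the tool goes at most 41.7 mm and 7.16 degrees, less where a joint would pass 70% of its speed; a pose out of reach is approached as far as the arm can. A call is refused whole if a number of a shift passes 4.17 or a number of a turn 0.125, either way. A call with a gripper value outside its range is refused whole. The fingers move at their own pace and stop on an object; "squeeze" is the grip in N (left out, the last holds). Time passes only in rows, so rows that do not move let the fingers close, or fill a call up. It gives the time, the measured TCP pose, the force, the opening and the grip force at its end, in the units of the state.
- monitor.get_obs(): the state, without advancing time (a new reading comes with each control period).
- vision.get_image(name): name is "scene" or "side" or "wrist"; returns the picture (420x560x3 uint8, red, green, blue); there is no depth.
- vision.camera_params(name): a dict with "fov_y" (degrees; the focal length in pixels is half the picture's height over the tangent of half this angle, whatever the lens; pixels are square), "cx", "cy" (the principal point, pixels), "R" (3x3) and "t" (3): a world point X has camera coordinates R X + t. Camera axes: x right, y down, z forward; pixel columns grow to the right and rows downward; lengths in m; the calibration is good to about 2 mm. A picture is of the moment at which its call begins: read the wrist's pose just before it. camera_params takes no time and is no camera call; for the wrist camera it gives the pose at the moment of the call.
- order.job_done(): hands the job in; it is judged then, once.
The state is a dict: "time": time; "joints": joint angles; "joint_vel": joint speeds; "effort": joint torques, N m; "eef_pos": TCP position; "tool_rot": TCP orientation; "force": force on the tool from outside, world axes, zero at the start; "wrist_torque": the same for the moment, N m; "opening": opening from 0.0 (shut) to 1.0 (fully open); "gripper_force": force on a finger pad.
Only numpy, scipy, OpenCV 4.12 (cv2) and the standard library are available. Lean on these libraries where they do the work, as an engineer would, in place of code of your own. Each camera call takes 0.05 s, during which the arm holds its last target. There are 200 camera calls.

## Working session

There is one attempt and no reset: what is moved stays moved. The work goes in short steps, Python scripts to look and compute and a tool call to move; the robot and the scene stay as the last step left them, time stands still between calls to the robot, and variables do not carry over. Pictures are saved under pics/ and viewed, at most 14 in all, crops included, and the job is handed in when it is done.

Besides the shell and the picture viewer there is one more tool, called after "Request:" in YAML: its name, and indented under it one key for each argument. servo_tool: Moves the arm, as the interface text tells. Its arguments: {"type":"object","properties":{"steps":{"type":"array","items":{"type":"array","items":{"type":"number"}}},"squeeze":{"type":"number"}},"required":["steps"]}

```bash
mkdir -p pics; ls; cat > h.py <<'E'
import numpy as np, cv2, json
from station import monitor, vision, order, ctrl
def snap(n,f):
    p=vision.camera_params(n); im=vision.get_image(n); cv2.imwrite(f'pics/{f}.png',im[:,:,::-1]); 
    np.savez(f'pics/{f}.npz',im=im,R=p['R'],t=p['t'],c=[p['fov_y'],p['cx'],p['cy']]); return im,p
def load(f):
    d=np.load(f'pics/{f}.npz'); return d['im'],dict(R=d['R'],t=d['t'],fov_y=d['c'][0],cx=d['c'][1],cy=d['c'][2])
def ray(p,u,v,z):
    f=210/np.tan(np.radians(p['fov_y'])/2); R=np.array(p['R']);t=np.array(p['t'])
    d=R.T@np.array([(u-p['cx'])/f,(v-p['cy'])/f,1]); o=-R.T@t
    return o+d*(z-o[2])/d[2]
def proj(p,X):
    f=210/np.tan(np.radians(p['fov_y'])/2); c=np.array(p['R'])@np.array(X)+np.array(p['t'])
    return np.array([p['cx']+f*c[0]/c[2],p['cy']+f*c[1]/c[2]])
def st():
    o=monitor.get_obs(); print({k:np.round(o[k],4).tolist() for k in('time','joints','eef_pos','tool_rot','force','opening','gripper_force')}); return o
E
python3 - <<'E'
from h import *
st(); print(ctrl.tip_extent)
for n in('scene','side','wrist'):
    im,p=snap(n,n+'0'); print(n,p['fov_y'],p['cx'],p['cy'],np.round(-np.array(p['R']).T@p['t'],3),np.round(np.array(p['R']),2).tolist())
a=[cv2.imread(f'pics/{n}0.png') for n in('scene','side')]
E
```

```text
pics
{'time': 0.0, 'joints': [-1.415, 0.151, 1.438, 0.0, 1.5538, -0.134], 'eef_pos': [0.1643, -0.5508, 0.2527], 'tool_rot': [-3.1404, -0.0002, 0.2898], 'force': [0.1432, 0.7245, -0.0341], 'opening': 0.9958, 'gripper_force': 0.0}
0.022
scene 54.42867447122158 281.1074808839772 203.36483918065292 [ 0.897 -0.644  0.767] [[0.85, 0.53, 0.02], [0.39, -0.59, -0.7], [-0.36, 0.61, -0.71]]
side 43.1552006234165 284.9921408121602 216.30001965191997 [-0.047  1.052  0.689] [[-0.89, -0.46, 0.02], [-0.24, 0.41, -0.88], [0.4, -0.79, -0.47]]
wrist 59.22222004623901 283.49874798656936 211.10518733217378 [ 0.241 -0.528  0.374] [[0.29, -0.96, -0.0], [-0.91, -0.27, 0.32], [-0.3, -0.09, -0.95]]
```

View pics/scene0.png

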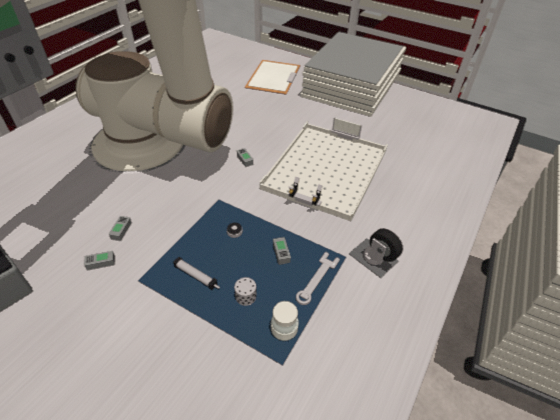

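View pics/side0.png

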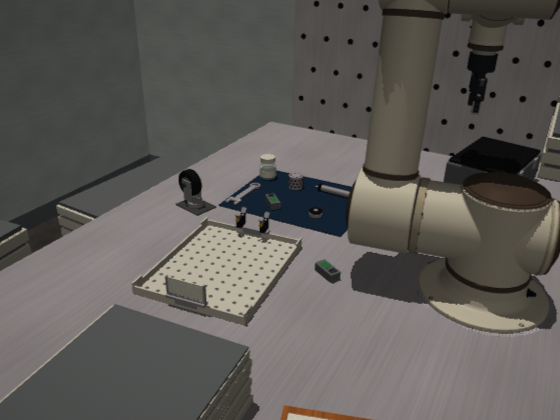

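View pics/wrist0.png

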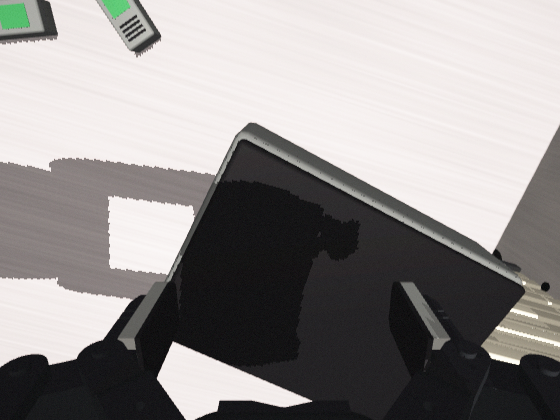

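```bash
python3 - <<'E'
from h import *
im,p=load('scene0'); im2,q=load('side0')
for n,u,v,z in [('disc',235,229,.02),('tube',196,272,.014),('drumtop',245,287,.044),('box',282,250,.026),('l1',245,157,.02),('l2',120,227,.02),('l3',99,260,.02),('c1',264,178,.028),('c2',309,127,.028),('c3',386,155,.028),('c4',352,209,.028),('jawA',294,183,.067),('jawB',318,191,.067),('holder',346,128,.06),('jar',284,312,.07),('wr',318,278,.008),('castor',375,257,.0),('m1',220,205,.004),('m2',144,272,.004),('m3',276,342,.004),('m4',344,265,.004)]:
    X=ray(p,u,v,z); print(n,np.round(X,3),round(np.hypot(*X[:2]),3))
print()
for n,u,v,z in [('disc',316,211,.02),('drumtop',296,176,.044),('box',273,201,.026),('c1',302,237,.028),('c2',245,310,.028),('c3',140,280,.028),('c4',204,221,.028),('jawA',264,216,.067),('jawB',241,210,.067),('holder',187,284,.07)]:
    X=ray(q,u,v,z); print(n,np.round(X,3))
E
```

```text
disc [ 0.471 -0.14   0.02 ] 0.491
tube [ 0.47  -0.285  0.014] 0.55
drumtop [ 0.597 -0.274  0.044] 0.657
box [ 0.603 -0.138  0.026] 0.618
l1 [0.33  0.098 0.02 ] 0.345
l2 [ 0.235 -0.286  0.02 ] 0.37
l3 [ 0.271 -0.38   0.02 ] 0.467
c1 [0.432 0.045 0.028] 0.434
c2 [0.417 0.323 0.028] 0.527
c3 [0.674 0.324 0.028] 0.747
c4 [0.683 0.069 0.028] 0.687
jawA [0.531 0.035 0.067] 0.532
jawB [0.596 0.042 0.067] 0.598
holder [0.533 0.338 0.06 ] 0.632
jar [ 0.702 -0.293  0.07 ] 0.761
wr [ 0.704 -0.149  0.008] 0.72
castor [ 0.788 -0.018  0.   ] 0.788
m1 [ 0.38  -0.084  0.004] 0.389
m2 [ 0.367 -0.343  0.004] 0.503
m3 [ 0.705 -0.324  0.004] 0.776
m4 [ 0.737 -0.082  0.004] 0.741

disc [ 0.461 -0.133  0.02 ]
drumtop [ 0.591 -0.267  0.044]
box [ 0.586 -0.116  0.026]
c1 [0.427 0.025 0.028]
c2 [0.399 0.339 0.028]
c3 [0.647 0.361 0.028]
c4 [0.682 0.079 0.028]
jawA [0.526 0.04  0.067]
jawB [0.592 0.042 0.067]
holder [0.513 0.37  0.07 ]
```

Request:
servo_tool:
  steps:
    - [0,0,0,0,0,0.097,1]
    - [0,0,0,0,0,0.097,1]
    - [0,0,0,0,0,0.096,1]
    - [2.95,-2.75,-0.3,0,0,0,1]
    - [2.95,-2.75,-0.3,0,0,0,1]

```text
time: 0.57
eef_pos: [0.2228, -0.4958, 0.2584]
tool_rot: [-3.14, 0.001, -0.004]
force: [0.8, -0.1, -0.4]
opening: 1.002
gripper_force: 0.0
```

Request:
servo_tool:
  steps:
    - [2.95,-2.75,-0.3,0,0,0,1]
    - [2.95,-2.75,-0.3,0,0,0,1]
    - [2.95,-2.75,-0.3,0,0,0,1]
    - [2.95,-2.75,-0.3,0,0,0,1]
    - [2.95,-2.75,-0.3,0,0,0,1]

```text
time: 0.98
eef_pos: [0.3718, -0.3569, 0.2744]
tool_rot: [-3.141, -0.0, -0.0]
force: [-0.2, -1.7, 1.0]
opening: 0.998
gripper_force: 0.0
```

Request:
servo_tool:
  steps:
    - [2.95,-2.75,-0.3,0,0,0,1]
    - [2.95,-2.75,-0.3,0,0,0,1]
    - [2.95,-2.75,-0.3,0,0,0,1]
    - [2.95,-2.75,-0.3,0,0,0,1]
    - [2.95,-2.75,-0.3,0,0,0,1]

```text
time: 1.4
eef_pos: [0.5195, -0.2193, 0.2894]
tool_rot: [-3.142, 0.0, -0.0]
force: [0.6, -0.9, -0.5]
opening: 1.003
gripper_force: 0.0
```

```bash
python3 - <<'E'
from h import *
st(); im,p=snap('wrist','w1'); st(); print(-np.array(p['R']).T@p['t'])
E
```

```text
{'time': 1.4, 'joints': [-0.5361, 0.1178, 1.4021, 0.0, 1.6218, 1.0348], 'eef_pos': [0.5195, -0.2193, 0.2894], 'tool_rot': [-3.1415, 0.0001, -0.0001], 'force': [0.5938, -0.8518, -0.4574], 'opening': 1.0029, 'gripper_force': 0.0}
{'time': 1.45, 'joints': [-0.5272, 0.1213, 1.3978, 0.0027, 1.6219, 1.0406], 'eef_pos': [0.5234, -0.2149, 0.2896], 'tool_rot': [-3.1396, -0.0019, 0.0031], 'force': [2.5558, 6.0483, -2.6116], 'opening': 0.9967, 'gripper_force': 0.0}
[ 0.59910206 -0.21978612  0.41014096]
```

View pics/w1.png

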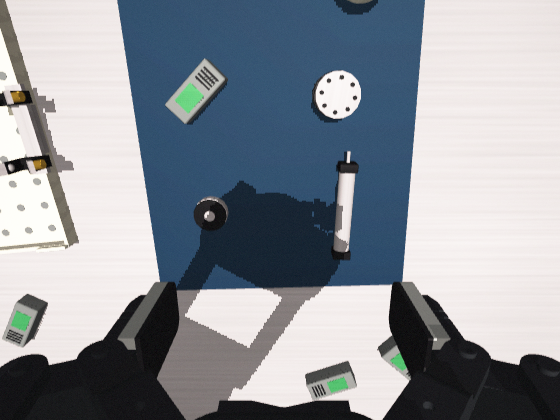

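```bash
cat >> h.py <<'E'
def blob(im,roi,m):
    x0,y0,x1,y1=roi; k=np.zeros(im.shape[:2],np.uint8); k[y0:y1,x0:x1]=m[y0:y1,x0:x1]
    c=max(cv2.findContours(k,cv2.RETR_EXTERNAL,cv2.CHAIN_APPROX_NONE)[0],key=cv2.contourArea); return c
def nonblue(im):
    r,g,b=[im[:,:,i].astype(int) for i in range(3)]
    return ((b-r<15)|(r>90)).astype(np.uint8)
E
python3 - <<'E'
from h import *
im,p=load('w1'); m=nonblue(im); r=im[:,:,0]; br=(r>110).astype(np.uint8)
cv2.imwrite('pics/m1.png',m*255)
c=blob(im,(305,60,370,130),br); (u,v),rad=cv2.minEnclosingCircle(c); print('drum',u,v,rad,ray(p,u,v,.044))
c=blob(im,(185,185,240,240),m); (u,v),rad=cv2.minEnclosingCircle(c); print('disc',u,v,rad,ray(p,u,v,.02))
c=blob(im,(155,50,240,135),(r>70).astype(np.uint8)); b=cv2.minAreaRect(c); print('box',b); 
P=[ray(p,*x,.026)[:2] for x in cv2.boxPoints(b)]; print(np.round(P,4).tolist(),np.mean(P,0),[np.linalg.norm(P[i]-P[i-1]) for i in range(4)])
c=blob(im,(320,172,365,248),br); b=cv2.minAreaRect(c); print('tube',b)
P=[ray(p,*x,.014)[:2] for x in cv2.boxPoints(b)]; print(np.round(P,4).tolist(),np.mean(P,0),[np.linalg.norm(P[i]-P[i-1]) for i in range(4)])
E
```

```text
drum 337.75 94.0 24.567607879638672 [ 0.59377043 -0.27069328  0.044     ]
disc 210.66497802734375 213.3821563720703 17.53762435913086 [ 0.46628123 -0.13835358  0.02      ]
box ((194.69000244140625, 90.66999816894531), (30.476449966430664, 62.83561706542969), 41.82017135620117)
[[0.5838, -0.0984], [0.6272, -0.1432], [0.6088, -0.1641], [0.564, -0.1194]] [ 0.59595585 -0.13128385] [np.float64(0.028924505732186856), np.float64(0.062333410831945886), np.float64(0.027896557817528977), np.float64(0.06330877529823659)]
tube ((343.8827819824219, 209.90689086914062), (15.861687660217285, 75.23920440673828), 4.763641834259033)
[[0.4233, -0.2773], [0.5124, -0.2802], [0.511, -0.2975], [0.4217, -0.2958]] [ 0.46712422 -0.28770628] [np.float64(0.01861838139354773), np.float64(0.08915576866820124), np.float64(0.017395870497174674), np.float64(0.08933027287444321)]
```

```bash
python3 - <<'E'
from h import *
im,p=load('scene0'); o=im[105:225,245:405]; a=cv2.resize(o,None,fx=2.5*1.5,fy=2.5*1.5,interpolation=cv2.INTER_CUBIC)
im,p=load('w1'); 
cv2.imwrite('pics/tr.png',cv2.resize(a[:,:,::-1],(800,600)))
E
```

```text
(no output)
```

View pics/tr.png

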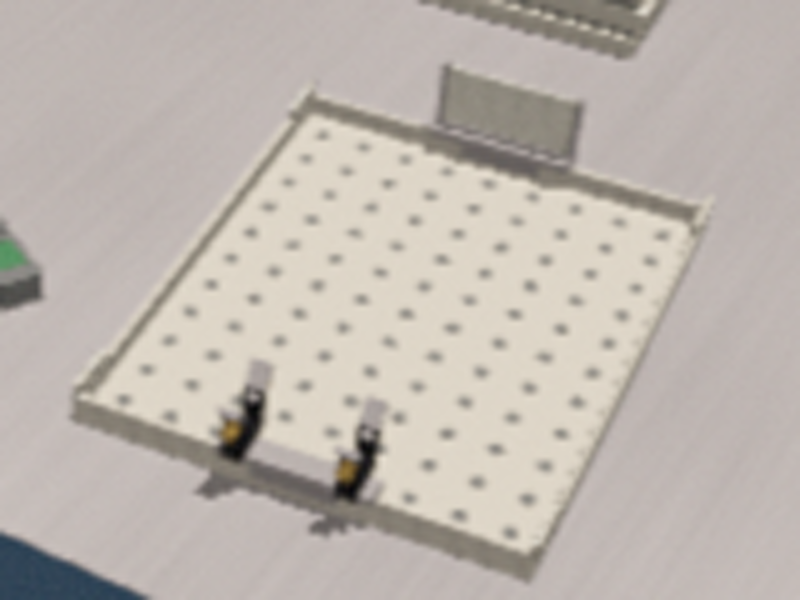

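Request:
servo_tool:
  steps:
    - [1.9,1.25,2.5,0,0,0,1]
    - [1.9,1.25,2.5,0,0,0,1]
    - [1.9,1.25,2.5,0,0,0,1]
    - [1.85,1.22,2.5,0,0,0,1]
    - [0,0,2.5,0,0,0,1]

```text
time: 1.87
eef_pos: [0.5957, -0.2723, 0.162]
tool_rot: [-3.141, 0.0, -0.001]
force: [1.1, -0.7, 0.3]
opening: 1.001
gripper_force: 0.0
```

Request:
servo_tool:
  steps:
    - [0,0,1,0,0,0,1]
    - [0,0,0,0,0,0,1]
    - [0,0,0,0,0,0,1]
    - [0,0,0,0,0,0,1]
    - [0,0,0,0,0,0,1]

```text
time: 2.28
eef_pos: [0.5942, -0.2709, 0.1565]
tool_rot: [3.14, -0.002, -0.0]
force: [0.3, -0.6, -0.0]
opening: 1.002
gripper_force: 0.0
```

```bash
python3 - <<'E'
from h import *
st(); im,p=snap('wrist','w2'); st(); print(proj(p,[.5938,-.2707,.044]))
E
```

```text
{'time': 2.2833, 'joints': [-0.5457, 0.3559, 1.3793, 0.0001, 1.4036, 1.0252], 'eef_pos': [0.5942, -0.2709, 0.1565], 'tool_rot': [3.1402, -0.0024, -0.0001], 'force': [0.2539, -0.5906, -0.0139], 'opening': 1.0016, 'gripper_force': 0.0}
{'time': 2.3333, 'joints': [-0.5457, 0.3562, 1.3795, 0.0001, 1.4034, 1.0252], 'eef_pos': [0.5941, -0.2709, 0.1562], 'tool_rot': [3.1404, -0.0022, -0.0001], 'force': [-0.7732, -0.4559, -1.2508], 'opening': 0.9998, 'gripper_force': 0.0}
[282.2988684  214.74112723]
```

View pics/w2.png

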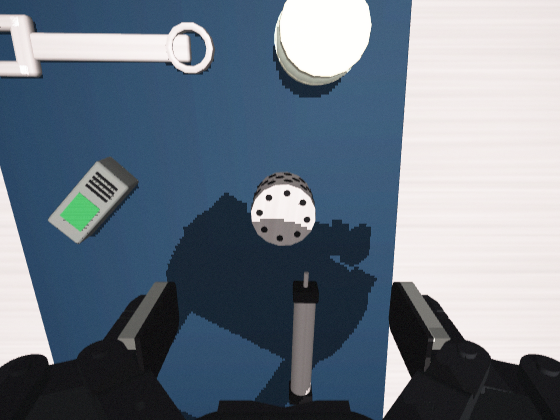

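Request:
servo_tool:
  steps:
    - [0.05,0,3,0,0,0,1]
    - [0,0,3,0,0,0,1]
    - [0,0,3,0,0,0,1]
    - [0,0,2,0,0,0,1]
    - [0,0,1,0,0,0,1]

```text
time: 2.75
eef_pos: [0.5935, -0.2703, 0.0323]
tool_rot: [-3.14, 0.002, -0.0]
force: [0.1, 0.2, -0.2]
opening: 1.003
gripper_force: 0.0
```

Request:
servo_tool:
  steps:
    - [0,0,0,0,0,0,0.7]
    - [0,0,0,0,0,0,0.4]
    - [0,0,0,0,0,0,0.4]
    - [0,0,0,0,0,0,0.4]
    - [0,0,0,0,0,0,0.4]
  squeeze: 30

```text
time: 3.17
eef_pos: [0.5952, -0.2712, 0.0364]
tool_rot: [3.14, -0.002, -0.0]
force: [-0.3, 1.6, 7.4]
opening: 0.497
gripper_force: 29.7
```

Request:
servo_tool:
  steps:
    - [0,0,0,0,0,0,0]
    - [0,0,0,0,0,0,0]
    - [0,0,0,0,0,0,0]
    - [0,0,0,0,0,0,0]
    - [0,0,-0.5,0,0,0,0]

```text
time: 3.58
eef_pos: [0.5945, -0.2709, 0.0401]
tool_rot: [3.141, -0.001, -0.0]
force: [-1.1, 1.0, -2.2]
opening: 0.493
gripper_force: 30.8
```

Request:
servo_tool:
  steps:
    - [0,0,-3.5,0,0,0,0]
    - [0,0,-4,0,0,0,0]
    - [-0.58,-3.6,-1.6,0,0,0,0]
    - [-0.58,-3.6,-1.6,0,0,0,0]
    - [-0.58,-3.6,-1.6,0,0,0,0]

```text
time: 4.0
eef_pos: [0.5765, -0.1619, 0.1643]
tool_rot: [3.141, -0.001, -0.001]
force: [0.9, 0.4, -1.9]
opening: 0.493
gripper_force: 31.5
```

Request:
servo_tool:
  steps:
    - [-0.58,-3.6,-1.6,0,0,0,0]
    - [-0.58,-3.6,-1.6,0,0,0,0]
    - [-0.58,-3.6,-1.6,0,0,0,0]
    - [-0.58,-3.6,-1.6,0,0,0,0]
    - [-0.58,-3.6,-1.6,0,0,0,0]

```text
time: 4.42
eef_pos: [0.5472, 0.0189, 0.2443]
tool_rot: [3.142, -0.002, -0.0]
force: [0.8, -0.3, -1.8]
opening: 0.492
gripper_force: 31.5
```

Request:
servo_tool:
  steps:
    - [-0.58,-3.6,-1.6,0,0,0,0]
    - [-0.58,-3.6,-1.6,0,0,0,0]
    - [-0.58,-3.6,-1.6,0,0,0,0]
    - [-0.58,-3.6,-1.6,0,0,0,0]
    - [-0.58,-2.4,-1.6,0,0,0,0]

```text
time: 4.83
eef_pos: [0.5179, 0.1879, 0.3243]
tool_rot: [-3.141, -0.001, 0.001]
force: [0.9, 0.9, -2.1]
opening: 0.491
gripper_force: 31.4
```

Request:
servo_tool:
  steps:
    - [0,0,0,0,0,0,0]
    - [0,0,0,0,0,0,0]
    - [0,0,0,0,0,0,0]
    - [0,0,0,0,0,0,0]
    - [0,0,0,0,0,0,0]

```text
time: 5.25
eef_pos: [0.5191, 0.1842, 0.3219]
tool_rot: [3.141, 0.001, -0.002]
force: [-0.4, 0.2, -1.7]
opening: 0.493
gripper_force: 31.5
```

```bash
python3 - <<'E'
from h import *
st(); im,p=snap('wrist','w3'); st()
E
```

```text
{'time': 5.25, 'joints': [0.2012, 0.0868, 1.3716, -0.0, 1.684, 1.7735], 'eef_pos': [0.5191, 0.1842, 0.3219], 'tool_rot': [3.1414, 0.0008, -0.0016], 'force': [-0.4462, 0.1964, -1.7228], 'opening': 0.4935, 'gripper_force': 31.4743}
{'time': 5.3, 'joints': [0.2012, 0.0868, 1.3714, -0.0, 1.6841, 1.7736], 'eef_pos': [0.5192, 0.1843, 0.3219], 'tool_rot': [3.1414, 0.0007, -0.0016], 'force': [-0.5643, 0.7841, -1.7316], 'opening': 0.4964, 'gripper_force': 31.4742}
```

View pics/w3.png

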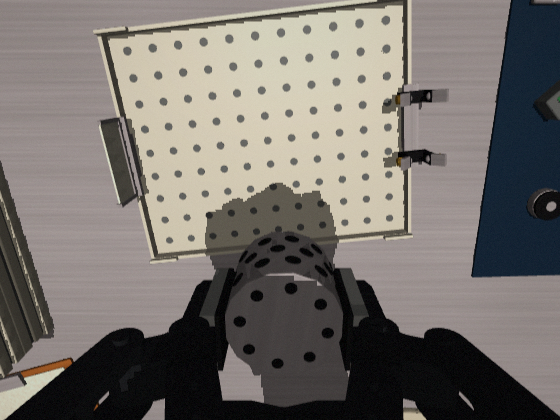

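```bash
python3 - <<'E'
from h import *
im,p=load('w3'); g=cv2.cvtColor(im,cv2.COLOR_RGB2GRAY)
bh=cv2.morphologyEx(g,cv2.MORPH_BLACKHAT,np.ones((17,17)))
n,l,s,c=cv2.connectedComponentsWithStats((bh>50).astype(np.uint8))
roi=np.array([(110,40),(400,5),(402,232),(158,255)],np.float32)
H=[tuple(c[i]) for i in range(1,n) if 15<s[i,4]<150 and cv2.pointPolygonTest(roi,tuple(map(float,c[i])),False)>0]
W=np.array([ray(p,*h,.006)[:2] for h in H]); print(len(H))
def near(u,v): 
    i=np.argmin([np.hypot(h[0]-u,h[1]-v) for h in H]); print(np.round(H[i],1),np.round(W[i],4)); return W[i]
TL,TR,BL,BR=[near(*x) for x in[(127,50),(386,20),(169,240),(389,219)]]
print('centre',(TL+TR+BL+BR)/4,'L',np.linalg.norm(TL-TR),np.linalg.norm(BL-BR),np.linalg.norm(TL-BL),np.linalg.norm(TR-BR))
print(cv2.minAreaRect(W.astype(np.float32)))
d=TL-TR+BL-BR; e=TL-BL+TR-BR
print('ang long from y',np.arctan2(-d[0],d[1]),'short from x',np.arctan2(e[1],e[0]))
C=[ray(p,*x,.028)[:2] for x in[(97,32),(409,0),(152,262),(411,237)]];print(np.round(C,4),np.mean(C,0))
for n,u,v,z in[('jaw1tips',398,100,.067),('',446,95,.067),('j2',398,160,.067),('',446,159,.067),('hold',101,122,.07),('',122,206,.07),('',132,203,.07),('',111,119,.07)]: print(n,ray(p,u,v,z)[:2].round(4))
E
```

```text
101
[126.9  50.6] [0.6371 0.3542]
[385.5  20. ] [0.667  0.0756]
[169.  239.9] [0.4141 0.3304]
[389.1 217.7] [0.4444 0.0517]
centre [0.54064944 0.20296333] L 0.28024751661953073 0.2803162148887624 0.22423419652214419 0.22393463627036608
((0.5332699418067932, 0.20218034088611603), (0.23940721154212952, 0.2805579602718353), 6.189500331878662)
ang long from y 0.10748665926775292 short from x 0.10679462268109796
[[0.6526 0.3738]
 [0.6814 0.0592]
 [0.3938 0.347 ]
 [0.4273 0.0295]] [0.53878233 0.20238473]
jaw1tips [0.5874 0.0724]
 [0.5921 0.0263]
j2 [0.5286 0.0666]
 [0.5296 0.0176]
hold [0.5668 0.3635]
 [0.4801 0.3548]
 [0.4834 0.3438]
 [0.5697 0.3532]
```

Request:
servo_tool:
  steps:
    - [0.54,-0.47,3.5,0,0,0,0]
    - [0.54,-0.47,3.5,0,0,0,0]
    - [0.54,-0.47,3.5,0,0,0,0]
    - [0.53,-0.46,3.5,0,0,0,0]
    - [0,0,4,0,0,0,0]

```text
time: 5.72
eef_pos: [0.5414, 0.2038, 0.1412]
tool_rot: [-3.141, -0.001, -0.001]
force: [0.6, 0.3, -1.3]
opening: 0.492
gripper_force: 31.5
```

Request:
servo_tool:
  steps:
    - [0,0,3.5,0,0,0,0]
    - [0,0,3,0,0,0,0]
    - [0,0,2,0,0,0,0]
    - [0,0,1,0,0,0,0]
    - [0,0,0,0,0,0,0]

```text
time: 6.13
eef_pos: [0.5396, 0.2032, 0.0452]
tool_rot: [3.141, 0.004, -0.001]
force: [0.2, 0.5, -1.7]
opening: 0.494
gripper_force: 31.4
```

Request:
servo_tool:
  steps:
    - [0,0,0,0,0,0,0]
    - [0,0,0,0,0,0,0]
    - [0,0,0,0,0,0,0]
    - [0,0,0,0,0,0,0]
    - [0,0,0,0,0,0,0]

```text
time: 6.55
eef_pos: [0.5409, 0.204, 0.0482]
tool_rot: [-3.141, -0.001, -0.0]
force: [-0.3, -0.4, -1.8]
opening: 0.493
gripper_force: 31.4
```

```bash
python3 - <<'E'
from h import *
st()
E
```

```text
{'time': 6.55, 'joints': [0.2274, 0.3078, 1.6807, 0.0001, 1.1518, 1.7983], 'eef_pos': [0.5409, 0.204, 0.0482], 'tool_rot': [-3.1412, -0.0012, -0.0002], 'force': [-0.2903, -0.4079, -1.8231], 'opening': 0.4933, 'gripper_force': 31.4427}
```

Request:
servo_tool:
  steps:
    - [0,0.1,0.4,0,0,0,0]
    - [0,0,0.3,0,0,0,0]
    - [0,0,0.1,0,0,0,0]
    - [0,0,0,0,0,0,0]
    - [0,0,0,0,0,0,0]

```text
time: 6.97
eef_pos: [0.5405, 0.2029, 0.0392]
tool_rot: [-3.142, 0.0, -0.0]
force: [-0.6, -0.2, -1.8]
opening: 0.493
gripper_force: 31.4
```

Request:
servo_tool:
  steps:
    - [0,0,0.1,0,0,0,0]
    - [0,0,0.1,0,0,0,0]
    - [0,0,0,0,0,0,0]
    - [0,0,0,0,0,0,0]
    - [0,0,0,0,0,0,0]

```text
time: 7.38
eef_pos: [0.5407, 0.203, 0.0384]
tool_rot: [-3.141, -0.001, -0.0]
force: [-6.8, -1.6, 14.4]
opening: 0.496
gripper_force: 33.0
```

Request:
servo_tool:
  steps:
    - [0,0,-0.1,0,0,0,0.6]
    - [0,0,0,0,0,0,0.8]
    - [0,0,0,0,0,0,1]
    - [0,0,0,0,0,0,1]
    - [0,0,0,0,0,0,1]

```text
time: 7.8
eef_pos: [0.5405, 0.203, 0.0382]
tool_rot: [-3.141, 0.0, -0.0]
force: [0.3, -0.3, -0.4]
opening: 0.998
gripper_force: 0.0
```

Request:
servo_tool:
  steps:
    - [0,0,-1,0,0,0,1]
    - [0,0,-2.5,0,0,0,1]
    - [0,0,-3.5,0,0,0,1]
    - [0,0,-4,0,0,0,1]
    - [0,0,-4,0,0,0,1]

```text
time: 8.22
eef_pos: [0.54, 0.2028, 0.1906]
tool_rot: [-3.142, 0.001, -0.0]
force: [0.1, 0.7, 0.4]
opening: 1.001
gripper_force: 0.0
```

Request:
servo_tool:
  steps:
    - [-1,0,-3.5,0,0,0,1]
    - [-1,0,-3.5,0,0,0,1]
    - [0,0,0,0,0,0,1]
    - [0,0,0,0,0,0,1]
    - [0,0,0,0,0,0,1]

```text
time: 8.63
eef_pos: [0.5204, 0.2029, 0.2584]
tool_rot: [-3.141, -0.0, -0.0]
force: [-0.1, 0.0, 0.4]
opening: 1.002
gripper_force: 0.0
```

```bash
python3 - <<'E'
from h import *
st(); im,p=snap('wrist','w4')
print(proj(p,[.5406,.203,.046]))
E
```

```text
{'time': 8.6333, 'joints': [0.2337, 0.1144, 1.4679, 0.0001, 1.5592, 1.8047], 'eef_pos': [0.5204, 0.2029, 0.2584], 'tool_rot': [-3.1415, -0.0001, -0.0002], 'force': [-0.0607, 0.0028, 0.3587], 'opening': 1.0023, 'gripper_force': 0.0}
[283.04687113 157.10388197]
```

View pics/w4.png

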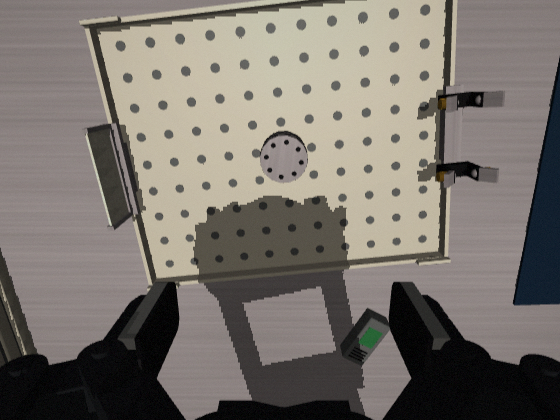

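Request:
servo_tool:
  steps:
    - [-0.6,3.79,0.9,0,0,0,1]
    - [-0.6,3.79,0.9,0,0,0,1]
    - [-0.6,3.79,0.9,0,0,0,1]
    - [-0.6,3.79,0.9,0,0,0,1]
    - [-0.6,3.79,0.9,0,0,0,1]

```text
time: 9.1
eef_pos: [0.4895, 0.0119, 0.2117]
tool_rot: [-3.141, 0.002, 0.0]
force: [0.2, -0.1, -0.4]
opening: 0.999
gripper_force: 0.0
```

Request:
servo_tool:
  steps:
    - [-0.6,3.79,1.1,0,0,0,1]
    - [-0.6,3.79,1.1,0,0,0,1]
    - [-0.6,3.79,1.1,0,0,0,1]
    - [-0.6,3.79,1.1,0,0,0,1]
    - [0,0,0.5,0,0,0,1]

```text
time: 9.52
eef_pos: [0.4646, -0.1432, 0.1617]
tool_rot: [-3.142, 0.004, -0.005]
force: [-0.1, 0.4, -0.5]
opening: 0.996
gripper_force: 0.0
```

Request:
servo_tool:
  steps:
    - [0,0,0,0,0,0,1]
    - [0,0,0,0,0,0,1]
    - [0,0,0,0,0,0,1]
    - [0,0,0,0,0,0,1]
    - [0,0,0,0,0,0,1]

```text
time: 9.93
eef_pos: [0.4668, -0.1373, 0.1646]
tool_rot: [3.142, -0.0, 0.001]
force: [1.0, -0.1, -0.0]
opening: 0.998
gripper_force: 0.0
```

```bash
python3 - <<'E'
from h import *
st(); im,p=snap('wrist','w5'); m=nonblue(im)
print(proj(p,[.4663,-.1384,.02]))
c=proj(p,[.4663,-.1384,.016]).astype(int); c=blob(im,(c[0]-45,c[1]-45,c[0]+45,c[1]+45),m)
e=cv2.minEnclosingCircle(c); print(e,cv2.boundingRect(c),ray(p,*e[0],.02),ray(p,*e[0],.016))
im,p=load('w4'); g=im[:,:,0]
c=blob(im,(255,128,312,188),(g<215).astype(np.uint8)*0+(cv2.cvtColor(im,cv2.COLOR_RGB2HSV)[:,:,1]<25).astype(np.uint8)); print(cv2.boundingRect(c),cv2.minEnclosingCircle(c),ray(p,*cv2.minEnclosingCircle(c)[0],.046))
E
```

```text
{'time': 9.9333, 'joints': [-0.4446, 0.0138, 1.767, 0.0002, 1.3605, 1.1248], 'eef_pos': [0.4668, -0.1373, 0.1646], 'tool_rot': [3.1416, -0.0004, 0.0014], 'force': [0.969, -0.149, -0.0298], 'opening': 0.9985, 'gripper_force': 0.0}
[284.45897841 200.69462501]
((282.0, 200.57843017578125), 25.598072052001953) (258, 175, 49, 52) [ 0.46638525 -0.1365557   0.02      ] [ 0.46517975 -0.13653893  0.016     ]
(255, 132, 52, 51) ((280.68927001953125, 157.08631896972656), 26.648807525634766) [0.54061289 0.20513619 0.046     ]
```

View pics/w5.png

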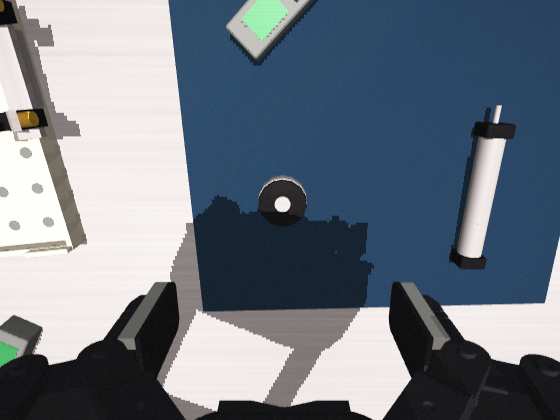

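Request:
servo_tool:
  steps:
    - [-0.17,0,3.5,0,0,0,1]
    - [0,0,3.5,0,0,0,1]
    - [0,0,3.2,0,0,0,1]
    - [0,0,2,0,0,0,1]
    - [0,0,0.8,0,0,0,1]

```text
time: 10.4
eef_pos: [0.4636, -0.1371, 0.0317]
tool_rot: [-3.14, 0.003, 0.001]
force: [-0.3, 0.1, -0.4]
opening: 1.0
gripper_force: 0.0
```

Request:
servo_tool:
  steps:
    - [0,0,0.4,0,0,0,0.8]
    - [0,0,0,0,0,0,0.6]
    - [0,0,0,0,0,0,0.5]
    - [0,0,0,0,0,0,0.4]
    - [0,0,0,0,0,0,0.3]

```text
time: 10.82
eef_pos: [0.4655, -0.1384, 0.0319]
tool_rot: [3.141, -0.002, -0.0]
force: [-1.8, 1.9, 9.4]
opening: 0.411
gripper_force: 29.0
```

Request:
servo_tool:
  steps:
    - [0,0,0,0,0,0,0]
    - [0,0,0,0,0,0,0]
    - [0,0,0,0,0,0,0]
    - [0,0,0,0,0,0,0]
    - [0,0,0,0,0,0,0]

```text
time: 11.23
eef_pos: [0.4655, -0.1384, 0.0319]
tool_rot: [3.141, -0.002, -0.0]
force: [-1.8, 2.6, 9.9]
opening: 0.41
gripper_force: 29.0
```

Request:
servo_tool:
  steps:
    - [0,0,-1,0,0,0,0]
    - [0,0,-3,0,0,0,0]
    - [0,0,-4,0,0,0,0]
    - [0.83,-3.79,-0.4,0,0,0,0]
    - [0.83,-3.79,-0.4,0,0,0,0]

```text
time: 11.65
eef_pos: [0.4825, -0.063, 0.122]
tool_rot: [3.14, -0.005, -0.004]
force: [0.5, -0.1, -1.8]
opening: 0.411
gripper_force: 30.4
```

Request:
servo_tool:
  steps:
    - [0.83,-3.79,-0.4,0,0,0,0]
    - [0.83,-3.79,-0.4,0,0,0,0]
    - [0.83,-3.79,0,0,0,0,0]
    - [0.83,-3.79,0,0,0,0,0]
    - [0.83,-3.79,0,0,0,0,0]

```text
time: 12.07
eef_pos: [0.5231, 0.1292, 0.128]
tool_rot: [-3.141, -0.002, -0.0]
force: [1.0, -0.2, -0.8]
opening: 0.41
gripper_force: 30.4
```

Request:
servo_tool:
  steps:
    - [0.83,-3.79,0,0,0,0,0]
    - [0.84,-3.79,0,0,0,0,0]
    - [0,0,0,0,0,0,0]
    - [0,0,0,0,0,0,0]
    - [0,0,0,0,0,0,0]

```text
time: 12.48
eef_pos: [0.5395, 0.2028, 0.1271]
tool_rot: [3.142, -0.0, 0.0]
force: [0.0, -0.9, -1.0]
opening: 0.403
gripper_force: 30.4
```

```bash
python3 - <<'E'
from h import *
st(); im,p=snap('wrist','w6')
print(proj(p,[.5406,.203,.046]))
E
```

```text
{'time': 12.4833, 'joints': [0.226, 0.2268, 1.608, -0.0002, 1.3064, 1.7964], 'eef_pos': [0.5395, 0.2028, 0.1271], 'tool_rot': [3.1415, -0.0005, 0.0005], 'force': [0.0227, -0.9001, -1.0355], 'opening': 0.4029, 'gripper_force': 30.3983}
[282.4060848  229.50651107]
```

View pics/w6.png

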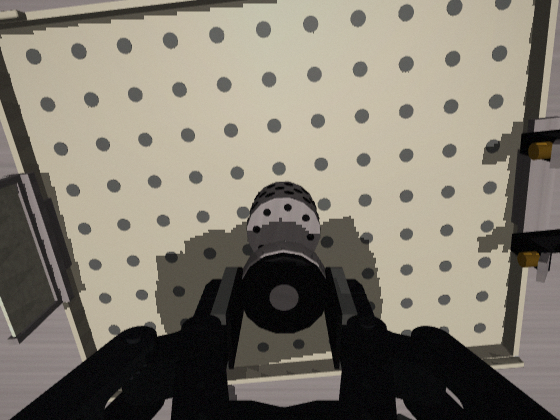

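```bash
python3 - <<'E'
from h import *
im,p=load('w6')
for v in(288,292,297): print(ray(p,284,v,.1152))
for r in(0,):
  for c,R,z in[((.5406,.203),.022,.046)]:
    print([proj(p,[c[0]+a,c[1]+b,z]).round(1).tolist() for a,b in((R,0),(-R,0),(0,R),(0,-R))])
for r in [im[i,200:370:6].mean(1).astype(int).tolist() for i in (225,290)]: print(r)
print(im[180:345:4,284].mean(1).astype(int).tolist())
E
```

```text
[0.54204042 0.20210544 0.1152    ]
[0.54019246 0.20210112 0.1152    ]
[0.53786223 0.20209568 0.1152    ]
[[282.4, 193.3], [282.4, 263.5], [244.8, 229.4], [320.0, 229.6]]
[180, 178, 180, 181, 183, 181, 83, 81, 138, 113, 144, 61, 59, 62, 62, 60, 63, 140, 139, 134, 84, 81, 80, 82, 81, 81, 182, 181, 184]
[80, 4, 7, 36, 42, 40, 8, 8, 12, 10, 2, 10, 56, 57, 57, 57, 22, 7, 7, 7, 5, 0, 4, 41, 58, 4, 6, 12, 80]
[185, 41, 46, 30, 55, 146, 129, 44, 143, 142, 141, 61, 60, 65, 61, 45, 55, 50, 107, 11, 15, 6, 9, 3, 3, 5, 31, 58, 60, 54, 58, 61, 61, 9, 3, 0, 2, 7, 9, 80, 79, 78]
```

Request:
servo_tool:
  steps:
    - [0,0,1.5,0,0,0,0]
    - [0,0,1.5,0,0,0,0]
    - [0,0,1,0,0,0,0]
    - [0,0,0.6,0,0,0,0]
    - [0,0,0.2,0,0,0,0]

```text
time: 12.95
eef_pos: [0.5394, 0.2021, 0.0777]
tool_rot: [3.141, 0.001, -0.001]
force: [0.3, 0.4, -0.6]
opening: 0.409
gripper_force: 30.4
```

Request:
servo_tool:
  steps:
    - [0,0,0.2,0,0,0,0]
    - [0,0,0,0,0,0,0]
    - [0,0,0,0,0,0,0]
    - [0,0,0,0,0,0,0]
    - [0,0,0,0,0,0,0]

```text
time: 13.37
eef_pos: [0.5398, 0.203, 0.0768]
tool_rot: [-3.141, -0.001, -0.0]
force: [0.3, -0.9, 0.4]
opening: 0.41
gripper_force: 30.4
```

Request:
servo_tool:
  steps:
    - [0,0,0.15,0,0,0,0]
    - [0,0,0,0,0,0,0]
    - [0,0,0,0,0,0,0]
    - [0,0,0,0,0,0,0]
    - [0,0,0,0,0,0,0]

```text
time: 13.78
eef_pos: [0.5397, 0.2029, 0.0749]
tool_rot: [-3.141, -0.0, -0.0]
force: [0.2, 0.7, -1.8]
opening: 0.412
gripper_force: 30.4
```

Request:
servo_tool:
  steps:
    - [0,0,0.1,0,0,0,0]
    - [0,0,0,0,0,0,0]
    - [0,0,0,0,0,0,0]
    - [0,0,0,0,0,0,0]
    - [0,0,0,0,0,0,0]

```text
time: 14.2
eef_pos: [0.5397, 0.203, 0.074]
tool_rot: [-3.141, -0.0, -0.0]
force: [0.6, -0.5, 3.0]
opening: 0.403
gripper_force: 30.7
```

Request:
servo_tool:
  steps:
    - [0,0,0,0,0,0,0.45]
    - [0,0,0,0,0,0,0.5]
    - [0,0,0,0,0,0,0.7]
    - [0,0,0,0,0,0,0.9]
    - [0,0,0,0,0,0,1]

```text
time: 14.62
eef_pos: [0.5396, 0.2029, 0.0738]
tool_rot: [-3.141, 0.0, -0.0]
force: [-0.5, -0.4, 0.9]
opening: 0.902
gripper_force: 0.0
```

Request:
servo_tool:
  steps:
    - [0,0,-0.5,0,0,0,1]
    - [0,0,-1.5,0,0,0,1]
    - [0,0,-3,0,0,0,1]
    - [0,0,-4,0,0,0,1]
    - [0,0,-4,0,0,-0.116,1]

```text
time: 15.03
eef_pos: [0.539, 0.2028, 0.2053]
tool_rot: [3.142, 0.001, 0.113]
force: [1.0, 0.5, 0.1]
opening: 1.0
gripper_force: 0.0
```

Request:
servo_tool:
  steps:
    - [0,0,0,0,0,-0.124,1]
    - [0,0,0,0,0,-0.124,1]
    - [0,0,0,0,0,-0.124,1]
    - [0,0,0,0,0,-0.124,1]
    - [0,0,0,0,0,-0.124,1]

```text
time: 15.45
eef_pos: [0.5396, 0.2029, 0.2043]
tool_rot: [3.142, -0.0, 0.742]
force: [0.3, -0.2, 0.7]
opening: 1.003
gripper_force: 0.0
```

Request:
servo_tool:
  steps:
    - [0,0,0,0,0,-0.124,1]
    - [0,0,0,0,0,-0.124,1]
    - [0,0,0,0,0,-0.124,1]
    - [0,0,0,0,0,-0.124,1]
    - [0,0,0,0,0,-0.124,1]

```text
time: 15.87
eef_pos: [0.5396, 0.2029, 0.2042]
tool_rot: [3.141, -0.0, 1.362]
force: [0.3, -0.2, 0.4]
opening: 0.998
gripper_force: 0.0
```

Request:
servo_tool:
  steps:
    - [0,0,0,0,0,-0.124,1]
    - [0,0,0,0,0,-0.124,1]
    - [0,0,0,0,0,-0.124,1]
    - [0,0,0,0,0,-0.124,1]
    - [0,0,0,0,0,-0.124,1]

```text
time: 16.28
eef_pos: [0.5396, 0.2029, 0.2042]
tool_rot: [3.141, -0.0, 1.982]
force: [-0.6, -0.4, -0.1]
opening: 0.998
gripper_force: 0.0
```

Request:
servo_tool:
  steps:
    - [0,0,0,0,0,-0.124,1]
    - [0,0,0,0,0,-0.124,1]
    - [0,0,0,0,0,-0.125,1]
    - [0,0,0,0,0,0,1]
    - [0,0,0,0,0,0,1]

```text
time: 16.7
eef_pos: [0.5396, 0.2029, 0.2041]
tool_rot: [3.141, 0.0, 2.345]
force: [-0.2, -0.1, -0.4]
opening: 1.0
gripper_force: 0.0
```

```bash
python3 - <<'E'
from h import *
st(); im,p=snap('wrist','w7')
print(proj(p,[.539,.203,.062]),proj(p,[.523,.3626,.07]))
E
```

```text
{'time': 16.7, 'joints': [0.226, 0.1745, 1.5091, 0.0001, 1.4577, -0.5479], 'eef_pos': [0.5396, 0.2029, 0.2041], 'tool_rot': [3.1414, 0.0, 2.3447], 'force': [-0.1973, -0.137, -0.3886], 'opening': 0.9999, 'gripper_force': 0.0}
[284.59911139 203.66409762] [447.24178113  13.76293312]
```

View pics/w7.png

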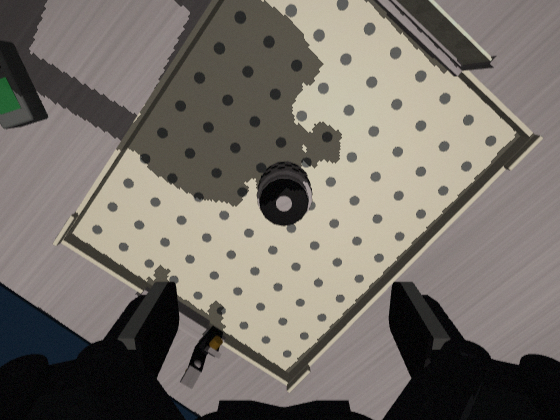

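Request:
servo_tool:
  steps:
    - [-3.06,-2.18,0.3,0,0,0,1]
    - [-3.06,-2.18,0.3,0,0,0,1]
    - [-3.06,-2.18,0.3,0,0,0,1]
    - [-3.06,-2.18,0.3,0,0,0,1]
    - [-3.06,-2.18,0.3,0,0,0,1]

```text
time: 17.17
eef_pos: [0.5693, 0.0157, 0.1889]
tool_rot: [3.141, 0.0, 2.345]
force: [-0.1, 0.1, 0.2]
opening: 1.002
gripper_force: 0.0
```

Request:
servo_tool:
  steps:
    - [-3.06,-2.18,0.3,0,0,0,1]
    - [-3.06,-2.18,0.3,0,0,0,1]
    - [-3.06,-2.18,0.3,0,0,0,1]
    - [-3.06,-2.18,0.3,0,0,0,1]
    - [0,0,0,0,0,0,1]

```text
time: 17.58
eef_pos: [0.5933, -0.1367, 0.1759]
tool_rot: [-3.14, 0.0, 2.34]
force: [0.8, -0.1, -0.0]
opening: 0.996
gripper_force: 0.0
```

Request:
servo_tool:
  steps:
    - [0,0,0,0,0,0,1]
    - [0,0,0,0,0,0,1]
    - [0,0,0,0,0,0,1]
    - [0,0,0,0,0,0,1]
    - [0,0,0,0,0,0,1]

```text
time: 18.0
eef_pos: [0.5932, -0.13, 0.1771]
tool_rot: [3.141, 0.0, 2.35]
force: [-0.3, 0.2, -0.3]
opening: 0.998
gripper_force: 0.0
```

```bash
python3 - <<'E'
from h import *
o=st(); im,p=snap('wrist','w8'); h=cv2.cvtColor(im,cv2.COLOR_RGB2HSV)
a=proj(p,[.596,-.131,.026]).astype(int); print(a)
m=((h[:,:,1]<60)&(h[:,:,2]>75)).astype(np.uint8)|((h[:,:,0]>50)&(h[:,:,0]<80)&(h[:,:,1]>60)).astype(np.uint8)
c=blob(im,(a[0]-70,a[1]-70,a[0]+70,a[1]+70),cv2.morphologyEx(m,cv2.MORPH_CLOSE,np.ones((7,7)))); b=cv2.minAreaRect(c); print(b)
P=np.array([ray(p,*x,.026)[:2] for x in cv2.boxPoints(b)]); print(P.round(4).tolist(),P.mean(0),[np.linalg.norm(P[i]-P[i-1]).round(4) for i in range(4)])
d=im[:,:,::-1].copy(); cv2.drawContours(d,[c],-1,(0,0,255),1); cv2.drawContours(d,[cv2.boxPoints(b).astype(int)],-1,(255,0,255),1); cv2.imwrite('pics/w8b.png',d)
E
```

```text
{'time': 18.0, 'joints': [-0.3426, 0.2525, 1.4706, 0.0001, 1.4181, -1.1213], 'eef_pos': [0.5932, -0.13, 0.1771], 'tool_rot': [3.1413, 0.0003, 2.3495], 'force': [-0.2774, 0.2056, -0.3385], 'opening': 0.9978, 'gripper_force': 0.0}
[286 204]
((286.5, 202.0), (35.0, 76.0), 0.0)
[[0.6071, -0.1621], [0.5646, -0.1181], [0.5831, -0.0998], [0.6269, -0.1425]] [ 0.59543034 -0.13060542] [np.float64(0.0279), np.float64(0.0611), np.float64(0.026), np.float64(0.0611)]
```

View pics/w8b.png

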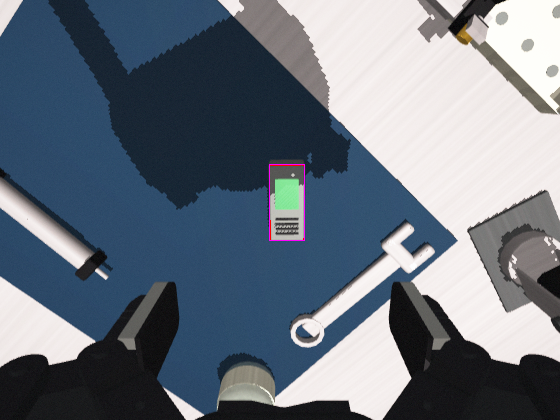

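Request:
servo_tool:
  steps:
    - [-0.2,0.1,3.5,0,0,0,1]
    - [0,0,3.5,0,0,0,1]
    - [0,0,3.5,0,0,0,0.9]
    - [0,0,2.5,0,0,0,0.8]
    - [0,0,1,0,0,0,0.7]

```text
time: 18.47
eef_pos: [0.5937, -0.1307, 0.0331]
tool_rot: [-3.14, -0.004, 2.349]
force: [0.8, 0.4, -0.5]
opening: 0.703
gripper_force: 0.0
```

Request:
servo_tool:
  steps:
    - [0,0,0.6,0,0,0,0.7]
    - [0,0,0,0,0,0,0.6]
    - [0,0,0,0,0,0,0.4]
    - [0,0,0,0,0,0,0.3]
    - [0,0,0,0,0,0,0]

```text
time: 18.88
eef_pos: [0.5962, -0.1319, 0.0328]
tool_rot: [3.14, 0.003, 2.349]
force: [-1.3, 0.8, 8.4]
opening: 0.319
gripper_force: 30.5
```

Request:
servo_tool:
  steps:
    - [0,0,0,0,0,0,0]
    - [0,0,0,0,0,0,0]
    - [0,0,0,0,0,0,0]
    - [0,0,0,0,0,0,0]
    - [0,0,0,0,0,0,0]

```text
time: 19.3
eef_pos: [0.5962, -0.1319, 0.0328]
tool_rot: [3.14, 0.003, 2.349]
force: [-0.4, 1.0, 7.8]
opening: 0.324
gripper_force: 30.5
```

Request:
servo_tool:
  steps:
    - [0,0,-1.5,0,0,0,0]
    - [0,0,-2.5,0,0,0.111,0]
    - [0,0,-2.5,0,0,0.112,0]
    - [0,0,-2.5,0,0,0.112,0]
    - [0,0,-2.5,0,0,0.112,0]

```text
time: 19.72
eef_pos: [0.5953, -0.1317, 0.1482]
tool_rot: [3.14, 0.001, 1.896]
force: [0.4, -0.6, -0.9]
opening: 0.319
gripper_force: 29.8
```

Request:
servo_tool:
  steps:
    - [0,0,-1,0,0,0.112,0]
    - [0,0,0,0,0,0.112,0]
    - [3.8,-0.18,0,0,0,0,0]
    - [3.8,-0.18,0,0,0,0,0]
    - [3.8,-0.18,0,0,0,0,0]

```text
time: 20.13
eef_pos: [0.5775, -0.0181, 0.1569]
tool_rot: [3.14, 0.0, 1.676]
force: [0.5, 0.1, -0.5]
opening: 0.32
gripper_force: 29.8
```

Request:
servo_tool:
  steps:
    - [3.8,-0.18,0,0,0,0,0]
    - [3.8,-0.18,0,0,0,0,0]
    - [3.8,-0.18,0,0,0,0,0]
    - [3.8,-0.18,0,0,0,0,0]
    - [3.8,-0.18,0,0,0,0,0]

```text
time: 20.55
eef_pos: [0.5481, 0.1709, 0.1571]
tool_rot: [3.14, -0.0, 1.678]
force: [1.7, -0.7, -1.2]
opening: 0.318
gripper_force: 29.8
```

Request:
servo_tool:
  steps:
    - [3.8,-0.18,0,0,0,0,0]
    - [3.8,-0.18,0,0,0,0,0]
    - [3.8,-0.18,0,0,0,0,0]
    - [0,0,0,0,0,0,0]
    - [0,0,0,0,0,0,0]

```text
time: 20.97
eef_pos: [0.5305, 0.2836, 0.1567]
tool_rot: [3.141, -0.0, 1.681]
force: [0.3, -0.7, -1.4]
opening: 0.319
gripper_force: 29.8
```

Request:
servo_tool:
  steps:
    - [0,0,0,0,0,0,0]
    - [0,0,0,0,0,0,0]
    - [0,0,0,0,0,0,0]
    - [0,0,0,0,0,0,0]
    - [0,0,0,0,0,0,0]

```text
time: 21.38
eef_pos: [0.5313, 0.2811, 0.156]
tool_rot: [3.141, -0.0, 1.677]
force: [0.6, -0.1, -1.9]
opening: 0.319
gripper_force: 29.8
```

```bash
cat >> h.py <<'E'
def go(o,X):
    from scipy.spatial.transform import Rotation as R
    d=R.from_euler('xyz',o['tool_rot']).as_matrix().T@(np.array(X)-o['eef_pos']); print('tool cm',np.round(d*100,2))
E
python3 - <<'E'
from h import *
o=st(); go(o,[.5316,.2821,.0348]); snap('wrist','w9')
E
```

```text
{'time': 21.3833, 'joints': [0.3585, 0.2537, 1.5131, 0.0001, 1.3746, 0.2527], 'eef_pos': [0.5313, 0.2811, 0.156], 'tool_rot': [3.1414, -0.0001, 1.6766], 'force': [0.61, -0.0882, -1.8804], 'opening': 0.3187, 'gripper_force': 29.8356}
tool cm [ 0.09  0.04 12.12]
```

Request:
servo_tool:
  steps:
    - [0.1,0,3,0,0,0,0]
    - [0,0,3,0,0,0,0]
    - [0,0,2.5,0,0,0,0]
    - [0,0,1.8,0,0,0,0]
    - [0,0,0.7,0,0,0,0]

```text
time: 21.85
eef_pos: [0.5297, 0.2822, 0.043]
tool_rot: [-3.138, 0.001, 1.677]
force: [-0.3, -0.7, -0.9]
opening: 0.318
gripper_force: 29.9
```

Request:
servo_tool:
  steps:
    - [0,0,0.4,0,0,0,0]
    - [0,0,0.2,0,0,0,0]
    - [0,0,0,0,0,0,0]
    - [0,0,0,0,0,0,0]
    - [0,0,0,0,0,0,0]

```text
time: 22.27
eef_pos: [0.5313, 0.283, 0.0409]
tool_rot: [3.14, -0.001, 1.678]
force: [0.5, 0.3, -1.3]
opening: 0.321
gripper_force: 29.9
```

Request:
servo_tool:
  steps:
    - [0,0,0.2,0,0,0,0]
    - [0,0,0,0,0,0,0]
    - [0,0,0.2,0,0,0,0]
    - [0,0,0,0,0,0,0]
    - [0,0,0,0,0,0,0]

```text
time: 22.68
eef_pos: [0.5308, 0.2828, 0.0357]
tool_rot: [-3.141, -0.0, 1.678]
force: [0.0, -1.3, -1.6]
opening: 0.326
gripper_force: 29.9
```

Lower the last millimetre, release, rise, and rotate back towards yaw 0 while rising.

Request:
servo_tool:
  steps:
    - [0,0,0.1,0,0,0,0]
    - [0,0,0,0,0,0,0]
    - [0,0,0,0,0,0,0.4]
    - [0,0,0,0,0,0,0.6]
    - [0,0,0,0,0,0,0.7]

```text
time: 23.1
eef_pos: [0.5309, 0.2828, 0.0349]
tool_rot: [-3.142, -0.0, 1.678]
force: [0.3, -0.0, 0.2]
opening: 0.675
gripper_force: 0.0
```

Request:
servo_tool:
  steps:
    - [0,0,-0.5,0,0,0,0.7]
    - [0,0,-1.5,0,0,0,0.8]
    - [0,0,-3,0,0,0,1]
    - [0,0,-4,0,0,0,1]
    - [0,0,-4,0,0,0,1]

```text
time: 23.52
eef_pos: [0.5303, 0.2826, 0.1663]
tool_rot: [-3.14, 0.0, 1.678]
force: [0.6, 1.4, 1.0]
opening: 0.998
gripper_force: 0.0
```

Request:
servo_tool:
  steps:
    - [0,0,-3,0,0,0.125,1]
    - [0,0,-3,0,0,0.125,1]
    - [0,0,0,0,0,0.125,1]
    - [0,0,0,0,0,0.125,1]
    - [0,0,0,0,0,0.125,1]

```text
time: 23.93
eef_pos: [0.5309, 0.2828, 0.2259]
tool_rot: [3.141, -0.001, 1.047]
force: [-0.8, 0.2, 0.2]
opening: 1.0
gripper_force: 0.0
```

Request:
servo_tool:
  steps:
    - [0,0,0,0,0,0.125,1]
    - [0,0,0,0,0,0.125,1]
    - [0,0,0,0,0,0.125,1]
    - [0,0,0,0,0,0.125,1]
    - [0,0,0,0,0,0.125,1]

```text
time: 24.35
eef_pos: [0.5308, 0.2828, 0.2253]
tool_rot: [-3.142, -0.0, 0.422]
force: [-0.3, -0.3, -0.1]
opening: 1.001
gripper_force: 0.0
```

Request:
servo_tool:
  steps:
    - [0,0,0,0,0,0.125,1]
    - [0,0,0,0,0,0.125,1]
    - [0,0,0,0,0,0.125,1]
    - [0,0,0,0,0,0.075,1]
    - [0,0,0,0,0,0,1]

```text
time: 24.77
eef_pos: [0.5308, 0.2828, 0.2253]
tool_rot: [-3.141, -0.0, -0.026]
force: [0.7, 0.0, 0.6]
opening: 1.0
gripper_force: 0.0
```

```bash
python3 - <<'E'
from h import *
o=st(); im,p=snap('wrist','w10'); h=cv2.cvtColor(im,cv2.COLOR_RGB2HSV)
for n,X in dict(box=[.5312,.2836,.028],drum=[.5397,.203,.062],hold=[.5234,.3626,.07]).items(): print(n,proj(p,X))
g=((h[:,:,0]>45)&(h[:,:,0]<85)&(h[:,:,1]>80)).astype(np.uint8)
a=proj(p,[.5312,.2836,.028]).astype(int); c=blob(im,(a[0]-50,a[1]-50,a[0]+50,a[1]+50),g); b=cv2.minAreaRect(c); print('screen',b,ray(p,*b[0],.028))
k=(im.max(2)<60).astype(np.uint8); a=proj(p,[.5397,.203,.062]).astype(int); c=blob(im,(a[0]-35,a[1]-35,a[0]+35,a[1]+35),k); e=cv2.minEnclosingCircle(c); print('disc',e,cv2.boundingRect(c),ray(p,*e[0],.062))
go(o,[.4665,-.288,.15])
E
```

```text
{'time': 24.7667, 'joints': [0.3614, 0.2158, 1.4172, 0.0001, 1.5084, 1.9584], 'eef_pos': [0.5308, 0.2828, 0.2253], 'tool_rot': [-3.1414, -0.0002, -0.0262], 'force': [0.7147, 0.0342, 0.6182], 'opening': 1.0, 'gripper_force': 0.0}
box [282.17354351 182.49620461]
drum [383.96825286 180.02265242]
hold [181.59846015 207.53146455]
screen ((274.3318786621094, 185.98907470703125), (19.62630844116211, 27.09355926513672), 82.40535736083984) [0.52818775 0.29063675 0.028     ]
disc ((381.7449035644531, 179.5), 24.870960235595703) (357, 158, 50, 46) [0.54016564 0.20477567 0.062     ]
tool cm [-4.94 57.23  7.51]
```

View pics/w10.png

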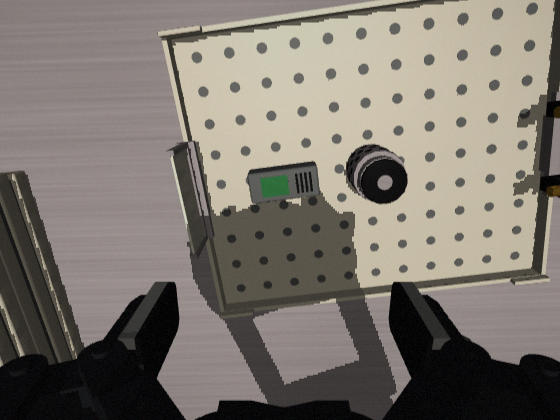

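Request:
servo_tool:
  steps:
    - [-0.33,3.82,0.4,0,0,0,1]
    - [-0.33,3.82,0.4,0,0,0,1]
    - [-0.33,3.82,0.4,0,0,0,1]
    - [-0.33,3.82,0.4,0,0,0,1]
    - [-0.33,3.82,0.4,0,0,0,1]

```text
time: 25.23
eef_pos: [0.5095, 0.0907, 0.205]
tool_rot: [-3.142, -0.001, -0.018]
force: [1.0, -0.8, -0.7]
opening: 0.999
gripper_force: 0.0
```

Request:
servo_tool:
  steps:
    - [-0.33,3.82,0.4,0,0,0,1]
    - [-0.33,3.82,0.4,0,0,0,1]
    - [-0.33,3.82,0.4,0,0,0,1]
    - [-0.33,3.82,0.4,0,0,0,1]
    - [-0.33,3.82,0.4,0,0,0,1]

```text
time: 25.65
eef_pos: [0.4888, -0.1001, 0.1851]
tool_rot: [3.141, -0.001, -0.018]
force: [0.8, 0.2, 0.1]
opening: 1.001
gripper_force: 0.0
```

Request:
servo_tool:
  steps:
    - [-0.33,3.82,0.5,0,0,0,1]
    - [-0.33,3.82,0.5,0,0,0,1]
    - [-0.33,3.82,0.5,0,0,0,1]
    - [-0.33,3.82,0.5,0,0,0,1]
    - [-0.33,3.82,0.5,0,0,0,1]

```text
time: 26.07
eef_pos: [0.468, -0.2908, 0.1599]
tool_rot: [3.141, -0.0, -0.019]
force: [-0.0, -0.1, 0.6]
opening: 0.998
gripper_force: 0.0
```

Request:
servo_tool:
  steps:
    - [0,0,0,0,0,0,1]
    - [0,0,0,0,0,0,1]
    - [0,0,0,0,0,0,1]
    - [0,0,0,0,0,0,1]
    - [0,0,0,0,0,0,1]

```text
time: 26.48
eef_pos: [0.469, -0.2879, 0.1602]
tool_rot: [3.141, -0.0, -0.02]
force: [-0.9, 0.6, 0.6]
opening: 0.999
gripper_force: 0.0
```

```bash
python3 - <<'E'
from h import *
o=st(); im,p=snap('wrist','w11')
a,b=[proj(p,[x,-.288,.014]) for x in(.405,.53)]; print(a,b)
h=cv2.cvtColor(im,cv2.COLOR_RGB2HSV); m=((h[:,:,1]<60)&(h[:,:,2]>60)).astype(np.uint8)
c=blob(im,(int(b[0])-35,int(b[1])-5,int(b[0])+35,int(a[1])+12),m); R=cv2.minAreaRect(c); print(R)
P=np.array([ray(p,*x,.014)[:2] for x in cv2.boxPoints(R)]); print(P.round(4).tolist(),P.mean(0))
# per-row midline of the bare tube
x,y,w,hh=cv2.boundingRect(c); print(x,y,w,hh)
for r in range(y,y+hh,6):
    k=np.flatnonzero(m[r,int(b[0])-35:int(b[0])+35])+int(b[0])-35
    if len(k): print(r,k.min(),k.max(),ray(p,(k.min()+k.max())/2,r,.019).round(4)[:2])
E
```

```text
{'time': 26.4833, 'joints': [-0.6907, 0.1487, 1.6304, 0.0002, 1.3621, 0.9], 'eef_pos': [0.469, -0.2879, 0.1602], 'tool_rot': [3.1415, -0.0004, -0.0199], 'force': [-0.8744, 0.5904, 0.5555], 'opening': 0.9992, 'gripper_force': 0.0}
[284.48423102 275.37085985] [281.33780137 116.09770377]
((283.0, 202.0), (120.0, 24.0), 90.0)
[[0.5121, -0.2802], [0.5118, -0.2974], [0.4168, -0.2966], [0.4171, -0.2775]] [ 0.46445516 -0.28792533]
271 142 25 121
142 271 295 [ 0.5126 -0.2888]
148 271 295 [ 0.5084 -0.2888]
154 271 294 [ 0.5042 -0.2883]
160 271 294 [ 0.4999 -0.2882]
166 271 294 [ 0.4956 -0.2882]
172 271 294 [ 0.4912 -0.2881]
178 271 294 [ 0.4867 -0.288 ]
184 271 294 [ 0.4823 -0.2879]
190 271 294 [ 0.4777 -0.2878]
196 271 294 [ 0.4732 -0.2877]
202 271 294 [ 0.4685 -0.2876]
208 271 294 [ 0.4639 -0.2876]
214 271 294 [ 0.4591 -0.2875]
220 271 294 [ 0.4544 -0.2874]
226 271 293 [ 0.4495 -0.2869]
232 271 293 [ 0.4447 -0.2868]
238 271 293 [ 0.4397 -0.2867]
244 271 293 [ 0.4347 -0.2866]
250 271 293 [ 0.4297 -0.2865]
256 271 293 [ 0.4246 -0.2864]
262 277 286 [ 0.4194 -0.2859]
```

Request:
servo_tool:
  steps:
    - [-0.25,0,3.5,0,0,0,1]
    - [0,0,3.5,0,0,0,0.8]
    - [0,0,3,0,0,0,0.6]
    - [0,0,1.8,0,0,0,0.5]
    - [0,0,0.8,0,0,0,0.5]

```text
time: 26.95
eef_pos: [0.4654, -0.2874, 0.0313]
tool_rot: [-3.139, 0.003, -0.021]
force: [-0.0, 0.5, 0.6]
opening: 0.502
gripper_force: 0.0
```

Request:
servo_tool:
  steps:
    - [0,0,0.4,0,0,0,0.4]
    - [0,0,0,0,0,0,0.35]
    - [0,0,0,0,0,0,0.3]
    - [0,0,0,0,0,0,0.25]
    - [0,0,0,0,0,0,0]

```text
time: 27.37
eef_pos: [0.4667, -0.2892, 0.0312]
tool_rot: [3.141, -0.002, -0.022]
force: [-0.9, 2.1, 6.6]
opening: 0.193
gripper_force: 29.1
```

Request:
servo_tool:
  steps:
    - [0,0,0,0,0,0,0]
    - [0,0,0,0,0,0,0]
    - [0,0,0,0,0,0,0]
    - [0,0,0,0,0,0,0]
    - [0,0,-0.5,0,0,0,0]
  squeeze: 60

```text
time: 27.78
eef_pos: [0.4662, -0.2889, 0.0353]
tool_rot: [3.141, -0.0, -0.022]
force: [-0.5, -0.3, -1.5]
opening: 0.181
gripper_force: 58.8
```

```bash
python3 - <<'E'
from h import *
for f,roi in(('w4',[(98,35),(440,5),(440,250),(155,275)]),('w10',[(178,40),(540,0),(540,268),(226,305)])):
    im,p=load(f); g=cv2.cvtColor(im,cv2.COLOR_RGB2GRAY); bh=cv2.morphologyEx(g,cv2.MORPH_BLACKHAT,np.ones((17,17)))
    n,l,s,c=cv2.connectedComponentsWithStats((bh>40).astype(np.uint8)); roi=np.array(roi,np.float32)
    W=np.array([ray(p,*c[i],.006)[:2] for i in range(1,n) if 20<s[i,4]<150 and cv2.pointPolygonTest(roi,tuple(map(float,c[i])),False)>0])
    # fit 28 mm grid: centre is a grid node
    from scipy.optimize import least_squares
    def res(q):
        ca,sa=np.cos(q[2]),np.sin(q[2]); L=(W-q[:2])@np.array([[ca,-sa],[sa,ca]])/.028
        return (L-np.round(L)).ravel()
    r=least_squares(res,[.5406,.203,.107],loss='soft_l1',f_scale=.05,x_scale=[1e-3,1e-3,1e-2],diff_step=1e-4); print(f,len(W),r.x,np.median(abs(r.fun))*28,'mm')
im,p=load('w4')
for u,v in((440,100),(503,98),(437,172),(497,174)): print(ray(p,u,v,.067)[:2].round(4))
o=st(); go(o,[.5578,.0434,.2])
E
```

```text
w4 98 [0.54082275 0.20288141 0.10769142] 0.11078572073369486 mm
w10 93 [0.54081207 0.2027796  0.10777462] 0.06867751805717326 mm
[0.591 0.076]
[0.5926 0.0254]
[0.5317 0.0706]
[0.53   0.0187]
{'time': 27.7833, 'joints': [-0.6953, 0.2692, 1.7624, 0.0001, 1.1096, 0.8976], 'eef_pos': [0.4662, -0.2889, 0.0353], 'tool_rot': [3.1415, -0.0003, -0.0222], 'force': [-0.4802, -0.3395, -1.5322], 'opening': 0.1815, 'gripper_force': 58.8389}
tool cm [  8.43 -33.42 -16.48]
```

Request:
servo_tool:
  steps:
    - [0,0,-3,0,0,0,0]
    - [0,0,-4,0,0,0,0]
    - [0,0,-4,0,0,0,0]
    - [0.84,-3.34,-0.5,0,0,0,0]
    - [0.84,-3.34,-0.5,0,0,0,0]

```text
time: 28.2
eef_pos: [0.485, -0.2232, 0.1581]
tool_rot: [3.139, -0.004, -0.025]
force: [0.1, 0.7, -1.6]
opening: 0.179
gripper_force: 59.0
```

Request:
servo_tool:
  steps:
    - [0.84,-3.34,0,0,0,0,0]
    - [0.84,-3.34,0,0,0,0,0]
    - [0.84,-3.34,0,0,0,0,0]
    - [0.84,-3.34,0,0,0,0,0]
    - [0.84,-3.34,0,0,0,0,0]

```text
time: 28.62
eef_pos: [0.5303, -0.0548, 0.1557]
tool_rot: [3.141, -0.001, -0.022]
force: [0.6, -1.1, -2.0]
opening: 0.185
gripper_force: 59.0
```

Request:
servo_tool:
  steps:
    - [0.84,-3.34,0,0,0,0,0]
    - [0.84,-3.34,0,0,0,0,0]
    - [0.84,-3.34,0,0,0,0,0]
    - [0,0,0,0,0,-0.065,0]
    - [0,0,0,0,0,-0.065,0]

```text
time: 29.03
eef_pos: [0.5577, 0.0451, 0.1555]
tool_rot: [-3.142, -0.001, 0.113]
force: [-0.8, -1.1, -1.3]
opening: 0.182
gripper_force: 59.0
```

Request:
servo_tool:
  steps:
    - [0,0,0,0,0,0,0]
    - [0,0,0,0,0,0,0]
    - [0,0,0,0,0,0,0]
    - [0,0,0,0,0,0,0]
    - [0,0,0,0,0,0,0]

```text
time: 29.45
eef_pos: [0.5575, 0.0428, 0.155]
tool_rot: [-3.142, -0.0, 0.106]
force: [0.0, -0.5, -1.8]
opening: 0.183
gripper_force: 59.0
```

```bash
python3 - <<'E'
from h import *
o=st(); go(o,[.5581,.0432,.0742]); snap('wrist','w12')
E
```

```text
{'time': 29.45, 'joints': [-0.0612, 0.1705, 1.6161, 0.0001, 1.3549, 1.4034], 'eef_pos': [0.5575, 0.0428, 0.155], 'tool_rot': [-3.1415, -0.0002, 0.1061], 'force': [0.015, -0.4917, -1.7935], 'opening': 0.1833, 'gripper_force': 59.0183}
tool cm [ 0.06 -0.03  8.08]
```

View pics/w12.png

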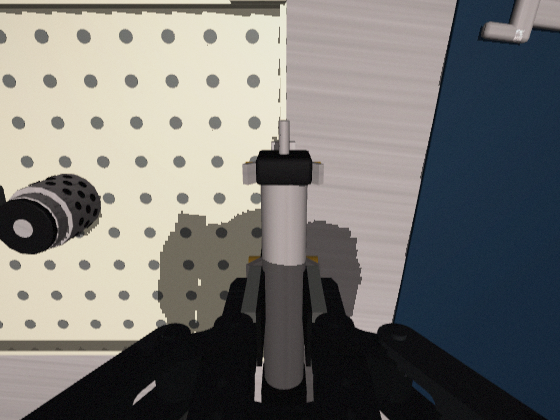

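Request:
servo_tool:
  steps:
    - [0.06,0,2,0,0,0,0]
    - [0,0,2,0,0,0,0]
    - [0,0,1.8,0,0,0,0]
    - [0,0,1,0,0,0,0]
    - [0,0,0.5,0,0,0,0]

```text
time: 29.92
eef_pos: [0.5576, 0.0431, 0.0805]
tool_rot: [-3.141, 0.002, 0.107]
force: [0.1, -0.6, -1.6]
opening: 0.183
gripper_force: 59.0
```

Request:
servo_tool:
  steps:
    - [0,0,0.3,0,0,0,0]
    - [0,0,0.1,0,0,0,0]
    - [0,0,0,0,0,0,0]
    - [0,0,0,0,0,0,0]
    - [0,0,0,0,0,0,0]

```text
time: 30.33
eef_pos: [0.5585, 0.0432, 0.0785]
tool_rot: [3.142, -0.001, 0.108]
force: [-0.1, 0.2, -0.9]
opening: 0.181
gripper_force: 59.0
```

Request:
servo_tool:
  steps:
    - [0,0,0.2,0,0,0,0]
    - [0,0,0.2,0,0,0,0]
    - [0,0,0.2,0,0,0,0]
    - [0,0,0,0,0,0,0]
    - [0,0,0,0,0,0,0]
  squeeze: 90

```text
time: 30.75
eef_pos: [0.5583, 0.0433, 0.072]
tool_rot: [-3.142, -0.001, 0.108]
force: [0.1, 1.1, 3.6]
opening: 0.165
gripper_force: 90.3
```

Request:
servo_tool:
  steps:
    - [0,0,0.2,0,0,0,0]
    - [0,0,0.2,0,0,0,0]
    - [0,0,0,0,0,0,0]
    - [0,0,0,0,0,0,0]
    - [0,0,0,0,0,0,0]

```text
time: 31.17
eef_pos: [0.5582, 0.0433, 0.0677]
tool_rot: [-3.141, -0.0, 0.108]
force: [3.9, 1.3, -3.2]
opening: 0.169
gripper_force: 89.5
```

Request:
servo_tool:
  steps:
    - [0,0,0.2,0,0,0,0]
    - [0,0,0.15,0,0,0,0]
    - [0,0,0,0,0,0,0]
    - [0,0,0,0,0,0,0]
    - [0,0,0,0,0,0,0]

```text
time: 31.58
eef_pos: [0.5575, 0.0432, 0.0637]
tool_rot: [-3.141, 0.002, 0.108]
force: [-2.4, 0.7, -8.9]
opening: 0.169
gripper_force: 88.9
```

Request:
servo_tool:
  steps:
    - [0,0,0.15,0,0,0,0]
    - [0,0,0.15,0,0,0,0]
    - [0,0,0,0,0,0,0]
    - [0,0,0,0,0,0,0]
    - [0,0,0,0,0,0,0]

```text
time: 32.0
eef_pos: [0.5584, 0.0433, 0.0616]
tool_rot: [-3.141, -0.001, 0.108]
force: [-0.1, 2.3, -1.2]
opening: 0.168
gripper_force: 89.6
```

Request:
servo_tool:
  steps:
    - [0,0,0.1,0,0,0,0]
    - [0,0,0.1,0,0,0,0]
    - [0,0,0,0,0,0,0]
    - [0,0,0,0,0,0,0]
    - [0,0,0,0,0,0,0]

```text
time: 32.42
eef_pos: [0.5586, 0.0433, 0.0612]
tool_rot: [3.141, -0.002, 0.108]
force: [-10.4, 1.1, 25.2]
opening: 0.167
gripper_force: 93.0
```

Request:
servo_tool:
  steps:
    - [0,0,0.1,0,0,0,0]
    - [0,0,0.1,0,0,0,0]
    - [0,0,0,0,0,0,0]
    - [0,0,0,0,0,0,0]
    - [0,0,0,0,0,0,0]

```text
time: 32.83
eef_pos: [0.5588, 0.0433, 0.0609]
tool_rot: [3.141, -0.003, 0.108]
force: [-23.4, 1.4, 51.2]
opening: 0.168
gripper_force: 96.1
```

Request:
servo_tool:
  steps:
    - [0,0,-0.2,0,0,0,0]
    - [0,0,-0.1,0,0,0,0]
    - [0,0,0,0,0,0,0]
    - [0,0,0,0,0,0,0.3]
    - [0,0,0,0,0,0,0.6]
  squeeze: 30

```text
time: 33.25
eef_pos: [0.5583, 0.0431, 0.0604]
tool_rot: [3.141, -0.0, 0.108]
force: [0.8, 0.1, 0.5]
opening: 0.426
gripper_force: 0.0
```

Request:
servo_tool:
  steps:
    - [0,0,0,0,0,0,0.8]
    - [0,0,-1,0,0,0,0.8]
    - [0,0,-3,0,0,0,0.9]
    - [0,0,-4,0,0,0,1]
    - [0,0,-4,0,0,0,1]

```text
time: 33.67
eef_pos: [0.5575, 0.0432, 0.1819]
tool_rot: [-3.141, 0.001, 0.108]
force: [0.7, -0.0, 0.3]
opening: 0.999
gripper_force: 0.0
```

Request:
servo_tool:
  steps:
    - [0,0,-3,0,0,0,1]
    - [0,0,-2,0,0,0,1]
    - [0,0,0,0,0,0,1]
    - [0,0,0,0,0,0,1]
    - [0,0,0,0,0,0,1]

```text
time: 34.08
eef_pos: [0.5578, 0.0432, 0.2298]
tool_rot: [-3.141, 0.001, 0.108]
force: [-0.2, 0.2, -1.0]
opening: 0.998
gripper_force: 0.0
```

```bash
python3 - <<'E'
from h import *
o=st(); im,p=snap('wrist','w13'); S,q=snap('scene','s13')
g=cv2.cvtColor(im,cv2.COLOR_RGB2GRAY); h=cv2.cvtColor(im,cv2.COLOR_RGB2HSV)
# cap centres predicted at home vs 13 mm high (axis z .044/.057)
d=np.array([np.cos(.1077),np.sin(.1077)]); n=np.array([-d[1],d[0]])
for z in(.044,.057):
    for s in(-.056,-.046,.046,.056):
        X=np.array([.5581,.0432])+d*s; print(z,s,[proj(p,[*(X+n*k),z+.01]).round(1).tolist() for k in(-.01,.01)])
c=proj(p,[*(np.array([.5581,.0432])+d*.051),.054]).astype(int)
k=(im.max(2)<60).astype(np.uint8); b=blob(im,(c[0]-50,c[1]-40,c[0]+50,c[1]+40),k); print(cv2.minAreaRect(b),cv2.boundingRect(b))
print([proj(p,[.5397,.203,.062]).round(1)])
E
```

```text
{'time': 34.0833, 'joints': [-0.0604, 0.1277, 1.5105, 0.0001, 1.5042, 1.4026], 'eef_pos': [0.5578, 0.0432, 0.2298], 'tool_rot': [-3.1414, 0.0008, 0.1077], 'force': [-0.2044, 0.2311, -1.0211], 'opening': 0.9981, 'gripper_force': 0.0}
0.044 -0.056 [[294.7, 250.5], [271.9, 250.4]]
0.044 -0.046 [[294.8, 239.9], [271.8, 239.9]]
0.044 0.046 [[296.1, 132.3], [270.8, 132.3]]
0.044 0.056 [[296.3, 119.3], [270.7, 119.3]]
0.057 -0.056 [[295.1, 256.9], [271.4, 256.9]]
0.057 -0.046 [[295.2, 246.0], [271.3, 246.0]]
0.057 0.046 [[296.6, 134.3], [270.2, 134.3]]
0.057 0.056 [[296.8, 120.7], [270.1, 120.7]]
((283.5, 124.0), (14.0, 25.0), 90.0) (271, 117, 26, 15)
[array([ 84.7, 192.2])]
```

```bash
python3 - <<'E'
from h import *
im,p=load('w13'); k=(im.max(2)<60).astype(np.uint8)
b=blob(im,(262,236,305,266),k); print('neg cap',cv2.boundingRect(b))
print(im[225:275,283].max(1).tolist()); 
S,q=snap('side','sd13')
d=np.array([np.cos(.1077),np.sin(.1077)]); n=np.array([-d[1],d[0]])
for z in(.044,.057): print(z,[proj(q,[*(np.array([.5581,.0432])+d*s+n*.009*0),z+.009]).round(1).tolist() for s in(-.04,-.02,0,.02,.04)])
for u in(proj(q,[.5581,.0432,.05])[0],): 
  for du in(-8,-4,0,4,8): print(int(u)+du,S[195:240,int(u)+du].mean(1).astype(int).tolist())
k=(im.max(2)<60).astype(np.uint8); b=blob(im,(50,160,120,225),k); print('disc',cv2.boundingRect(b))
E
```

```text
neg cap (272, 236, 23, 14)
[79, 82, 82, 82, 82, 85, 81, 82, 81, 83, 83, 85, 84, 69, 32, 14, 12, 8, 14, 10, 14, 10, 12, 16, 76, 116, 116, 116, 115, 117, 115, 117, 114, 118, 114, 115, 117, 113, 118, 117, 113, 112, 114, 115, 115, 118, 115, 116, 116, 116]
0.044 [[267.0, 221.4], [259.6, 219.9], [252.3, 218.3], [245.1, 216.8], [238.0, 215.2]]
0.057 [[267.0, 216.8], [259.6, 215.3], [252.3, 213.7], [245.0, 212.2], [237.9, 210.7]]
244 [75, 42, 30, 37, 35, 35, 36, 36, 37, 36, 36, 47, 90, 123, 124, 125, 124, 104, 37, 31, 46, 114, 150, 138, 117, 94, 70, 57, 33, 52, 50, 57, 61, 67, 67, 66, 67, 70, 77, 94, 146, 155, 189, 188, 188]
248 [35, 36, 36, 36, 36, 36, 35, 36, 37, 35, 35, 36, 36, 36, 36, 36, 36, 34, 68, 145, 146, 145, 147, 151, 136, 114, 90, 68, 73, 102, 75, 55, 58, 62, 67, 68, 66, 68, 73, 75, 109, 181, 133, 114, 180]
252 [36, 36, 36, 36, 37, 36, 36, 36, 36, 34, 36, 36, 35, 35, 35, 35, 36, 35, 33, 64, 145, 145, 141, 147, 151, 132, 111, 88, 67, 74, 106, 66, 55, 58, 64, 68, 67, 67, 69, 74, 78, 109, 189, 188, 189]
256 [36, 35, 36, 36, 36, 36, 37, 35, 35, 36, 36, 36, 37, 35, 36, 36, 36, 36, 36, 33, 66, 145, 141, 130, 142, 114, 102, 90, 76, 65, 80, 122, 57, 57, 57, 64, 68, 68, 68, 69, 75, 77, 109, 181, 145]
260 [36, 37, 35, 35, 36, 35, 35, 35, 36, 36, 36, 36, 36, 37, 36, 36, 37, 36, 36, 36, 33, 66, 146, 135, 83, 64, 49, 40, 44, 60, 62, 53, 24, 6, 8, 6, 8, 30, 67, 70, 72, 77, 76, 74, 67]
disc (50, 166, 67, 49)
```

```bash
python3 - <<'E'
from h import *
im,q=load('sd13'); d=np.array([np.cos(.1077),np.sin(.1077)]); n=np.array([-d[1],d[0]]); c0=np.array([.5408,.2028])
print('disc top rim pred', [proj(q,[.5397+a,.203+b,.062]).round(1).tolist() for a,b in((.019,0),(-.019,0),(0,.019),(0,-.019))])
u,v=proj(q,[.5397,.203,.062]).astype(int); k=(im.max(2)<60).astype(np.uint8); b=blob(im,(u-25,v-20,u+25,v+20),k); print('disc dark obs',cv2.boundingRect(b))
# tray corner: outer far corners
for s,t in((1,1),(1,-1),(-1,1),(-1,-1)): print(s,t,proj(q,[*(c0+d*s*.1325+n*t*.1625),.028]).round(1))
im0,q0=load('side0'); print('jaw top pred',[proj(q0,[*(np.array([.5581,.0432])+d*s+n*t),.067]).round(1).tolist() for s in(-.032,.032) for t in(-.02,.02)])
k=(cv2.cvtColor(im0,cv2.COLOR_RGB2GRAY)); 
for a,bb in((255,275),(232,252)): print(k[200:236:2,a:bb:2].tolist() if a==255 else '')
E
```

```text
disc top rim pred [[215.9, 243.7], [230.1, 248.1], [218.2, 249.7], [227.6, 242.1]]
disc dark obs (216, 242, 16, 12)
1 1 [131.4 282.9]
1 -1 [206.6 216.6]
-1 1 [245.1 314.4]
-1 -1 [301.8 237.4]
jaw top pred [[267.2, 212.4], [260.8, 219.4], [244.1, 207.6], [237.2, 214.4]]
[[30, 29, 30, 30, 29, 33, 34, 75, 79, 72], [30, 29, 31, 30, 30, 29, 32, 34, 83, 82], [30, 30, 29, 30, 29, 29, 32, 34, 38, 39], [29, 31, 29, 31, 31, 29, 29, 35, 38, 39], [30, 30, 29, 29, 29, 30, 30, 31, 38, 39], [30, 29, 30, 30, 30, 30, 30, 30, 23, 15], [30, 30, 29, 30, 28, 92, 94, 51, 30, 30], [34, 28, 27, 32, 32, 114, 113, 67, 28, 29], [133, 133, 64, 50, 47, 109, 112, 43, 30, 28], [133, 134, 132, 130, 88, 50, 24, 48, 36, 30], [133, 124, 96, 114, 42, 57, 25, 117, 133, 119], [132, 132, 95, 46, 45, 5, 7, 117, 132, 131], [132, 134, 97, 60, 25, 6, 5, 117, 132, 132], [135, 132, 83, 49, 5, 12, 7, 117, 133, 133], [132, 132, 89, 6, 6, 9, 33, 131, 134, 130], [69, 98, 82, 6, 7, 11, 120, 115, 131, 133], [61, 62, 48, 22, 17, 69, 95, 94, 138, 135], [64, 63, 60, 76, 83, 75, 70, 95, 126, 149]]
```

```bash
python3 -c "
from h import *
print(order.job_done())"
```

```text
the job is handed in; nothing more can be done
None
```

I handed the job in at about 34 s: drum in the middle of the tray with the disc flat on top, box logger midway between drum and label holder, tube pressed home in the clip, and the jar, wrench and castor left alone. The last camera measurements agree with this to within about 2 mm.

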